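# Prop and hold the gel casting frame

## Robot

A 7-joint arm with a two-finger parallel gripper is mounted at the origin on the work surface. World frame = base frame: x ahead of the robot, y to its left, z up, the work surface at z = 0. Lengths are in m, angles in rad, forces in N, time in s.
With the tool pointing down it reaches from about 0.35 to 0.9 m from the base axis. Payload 19.9 kg.
Tool frame: the origin (TCP) lies between the finger pads; the fingertips stand 19 mm ahead of it and the grasp point (between the pads) is the TCP; z points along the fingers, y is the line along which they close (so a half turn about z gives the same grasp; the last joint's range is limited). The gripper opens to 94 mm and grips with 3 to 60 N. Pads are 16 mm wide; open, the fingers measure 119 mm over their backs; the gripper's body (75 mm by 177 mm) begins 78 mm behind the grasp point.
Start: joints at [-1.228, 0.417, -0.01, 1.614, 0.005, 1.111, -0.053], TCP at [0.234, 0.58, 0.224] pointing down, gripper open.
Joint ranges: [-2.81, 2.81], [-0.39, 2.02], [-1.27, 1.25], [0.06, 2.57], [-1.19, 4.33], [0.19, 2], [-2.82, 2.82]. Speed limits (rad/s): [1.89, 1.89, 2.39, 2.39, 3.01, 3.01, 3.01].

## Interface

Orientations are given as a 3x3 rotation matrix whose columns are the frame's x, y, z axes.
In Python, from rig import robot gives the robot as it stands. Calls block until the motion is done:
- robot.move_ptp(position, orientation): joint-space move of the TCP to a pose.
- robot.move_linear(position, velocity=0.15, frame=None, threshold=None): straight line of the TCP; frame=None keeps the orientation; velocity is the mean speed in m/s. With threshold (N) it stops when the force on the tool has changed by that much, and returns True; else False.
- robot.goto_joints(angles): joint-space move.
- robot.gripper_to(opening): finger opening in m; the grip force is fixed at half the most; returns when the fingers have stopped.
- robot.pause(seconds).
- robot.ik(position, orientation): joint angles nearest the present ones, or None.
- robot.get_state(): the state.
- robot.grab_frame(name): name is "scene" or "top" or "wrist"; returns the picture (384x512x3 uint8, red, green, blue); there is no depth.
- robot.camera_info(name): a dict with "fx", "fy", "cx", "cy" (pixels), "dist" ([k1, k2, p1, p2, k3] as OpenCV has them; the pictures are not rectified), "rvec" (rotation vector, rad) and "tvec" (3), from world to camera coordinates, as OpenCV has them. Camera axes: x right, y down, z forward; pixel columns grow to the right and rows downward; lengths in m; the calibration is good to about 2 mm. A picture is of the moment at which its call begins: read the wrist's pose just before it. camera_info takes no time and is no camera call; for the wrist camera it gives the pose at the moment of the call.
A pose or a line that the arm cannot do raises robot.PlanningError and nothing moves.
- robot.sign_off(): hands the job in; it is judged then, once.
The state is a dict: "time": time; "qpos": joint angles; "joint_vel": joint speeds; "effort": joint torques, N m; "ee_pos": TCP position; "tool_rot": TCP orientation; "force": force on the tool from outside, world axes, zero at the start; "moment": the same for the moment, N m; "opening": finger opening in m; "grasp_force": force on a finger pad.
Only numpy, scipy, OpenCV 4.12 (cv2) and the standard library are available. Lean on these libraries where they do the work, as an engineer would, in place of code of your own. Each camera call takes 0.05 s, during which the arm holds its last target. There are 200 camera calls.

## Task

The glass gel frame on the casting stand is lying back on its rear rests with its prop leg still folded up. First flip the prop leg over its high point so that it drops to the back, foot on the bench; then raise the frame until it is upright and keep holding it there against tipping: the job finishes with the gripper still holding the frame upright. Leave the other things on the bench where they are.

Things in the scene. Friction and masses are not known exactly. Their poses are not given: they have to be found in the camera images.
- stand: Casting stand fixed to the bench: steel plate 190 x 150 x 12 mm with two hinge cheeks and two rubber-capped rear rests 70 mm tall. Origin on the bench under the middle of the frame's hinge; x to the stand's rear (the way the frame lies back, roughly away from the robot), y along the hinge to the side with the prop leg, z up. The plate spans x -60 to +130 mm.
- frame: Aluminium frame with two glass plates, 156 mm wide, 14 mm deep (clamps to 22 mm behind its mid-plane), 234 mm tall, 0.64 to 1.0 kg. Origin at the middle of the hinge, 30 mm above the bench; z up along the frame, x to the rear, y along the hinge, as the stand's when upright. It turns only about y: from 0.45 rad back (on the rests, the start) to 0.15 rad forward.
- grip_bar (a point): Middle of the round steel bar across the frame's top: 16 mm diameter, along the frame's y, 128 mm clear between the side rails, 225 mm from the hinge along the frame's z, a 45 mm open gap below it. Being round, it can turn in a grip taken from above. The side rails end 9 mm above its centre.
- prop_leg (a joint): Prop leg's angle q about the frame's y: the leg leans q - 0.9 rad to the rear of the frame's z. 0 = folded, leaning forward. With the frame on its rests it is vertical (its high point) at q = 0.45; beyond, it falls rearward by itself in 1 to 2 s till the foot meets the bench at about 3.0. As the frame is raised it drops to its stop at 3.4 (fully down) and stays there.
- leg_pivot (a point): Pivot of the prop leg, in the leg's mid-plane: 92 mm to +y of the frame's middle, 130 mm from the hinge along the frame's z. Turns easily: under 1 N at the foot.
- leg_foot (a point): Centre of the end of the prop leg, a 10 x 10 mm steel bar (about 100 g) with a rubber foot: a roller 18 mm across, 34 mm long along y. 165 mm from leg_pivot. Folded, the foot is about 296 mm above the bench, higher than the frame's top (245 mm) and clear all round; its top edge passes 321 mm at the high point.
- reagent_bottle: screw-cap laboratory bottle, 70 mm across, 150 mm tall; origin at the centre of its underside. Bystander.
- small_jar: small clear jar with a black lid, 42 mm across, 65 mm tall; origin at the centre of its underside. Bystander.
- tube_rack: green tube rack, 75 x 115 x 41 mm; origin at the centre of its underside. Bystander.
- tip_box: grey box of pipette tips, 85 x 125 x 63 mm; origin at the centre of its underside. Bystander.
- beaker: empty glass beaker, 72 mm across, 90 mm tall; origin at the centre of its underside. Bystander.
- pipette: hand pipette lying on the bench, about 220 mm long, 22 mm high; origin on its underside near the middle. Bystander.
- gel_comb: flat white gel comb, 41 x 110 x 8 mm; origin on its underside. Bystander.
- frame_hinge (a point): Middle of the frame's hinge axis (along y), same point as frame. The hinge is nearly free: the frame tips unless held, and even upright its weight pulls it to the rear. With the leg fully down, a frame let go comes to rest on the leg at about 0.2 rad.

How it is judged:
By the outcome, as a careful person would: the job done as asked, in the order asked, and still so for the second after the job is handed in, while the arm keeps its last pose, push and grip.
It also fails if it takes over 48 s, if anything falls off the work surface, if the arm or the gripper's body presses on something with over 40 N, if the wrist force passes 120 N, or if a joint passes its speed limit or range.

## Working session

There is one attempt and no reset: what is moved stays moved. The work goes in short steps, each a Python script; the robot and the scene stay as the last script left them, time stands still between calls to the robot, and variables do not carry over. Pictures are saved under pics/ and viewed, at most 10 in all, crops included, and the job is handed in when it is done.

```bash
mkdir -p pics; ls; python3 - <<'E'
from rig import robot
import cv2,numpy as np
for n in("scene","top"):
    im=robot.grab_frame(n); cv2.imwrite(f"pics/{n}0.png",cv2.resize(im[:,:,::-1],(800,600),interpolation=cv2.INTER_CUBIC))
    print(n,robot.camera_info(n))
s=robot.get_state();print(s)
E
```

```text
pics
scene {'fx': 365.7874701966291, 'fy': 365.7874701966291, 'cx': 258.28197309319455, 'cy': 194.28025659470998, 'dist': array([-0.03740038,  0.        ,  0.        ,  0.        ,  0.        ]), 'rvec': array([ 2.09836551,  0.95251263, -0.42138977]), 'tvec': array([-0.38888622, -0.13641046,  1.57448687])}
top {'fx': 455.54991280143577, 'fy': 455.54991280143577, 'cx': 256.29951430186156, 'cy': 190.96235368716478, 'dist': array([-0.0800459,  0.       ,  0.       ,  0.       ,  0.       ]), 'rvec': array([ 2.16797424, -2.1533902 ,  0.1448093 ]), 'tvec': array([-0.00192235,  0.61018972,  1.8566948 ])}
{'time': 0.1, 'qpos': array([-1.22854088,  0.4178988 , -0.01034135,  1.61408931,  0.00471286,
        1.110684  , -0.05299531]), 'joint_vel': array([-2.26181052e-03, -9.39413220e-04, -1.28748850e-03, -7.89239147e-04,
        5.12208113e-04,  7.15841289e-04, -1.18764388e-05]), 'effort': array([ 2.55837142e-03, -8.52573323e+01,  6.41147643e-01, -4.26691961e+01,
       -4.87936707e-02,  1.64356531e-02,  8.02717022e-05]), 'ee_pos': array([0.23388017, 0.57926354, 0.22390768]), 'tool_rot': array([[-9.27285106e-01,  3.74355753e-01, -3.20291218e-04],
       [ 3.74355881e-01,  9.27284564e-01, -1.00574581e-03],
       [-7.95056266e-05, -1.05251601e-03, -9.99999443e-01]]), 'force': array([-0.35338629,  0.73886131, -0.06689817]), 'moment': array([ 0.03056795,  0.0372321 , -0.00258485]), 'grasp_force': 0.0, 'opening': 0.09378337854861098}
```

View pics/scene0.png

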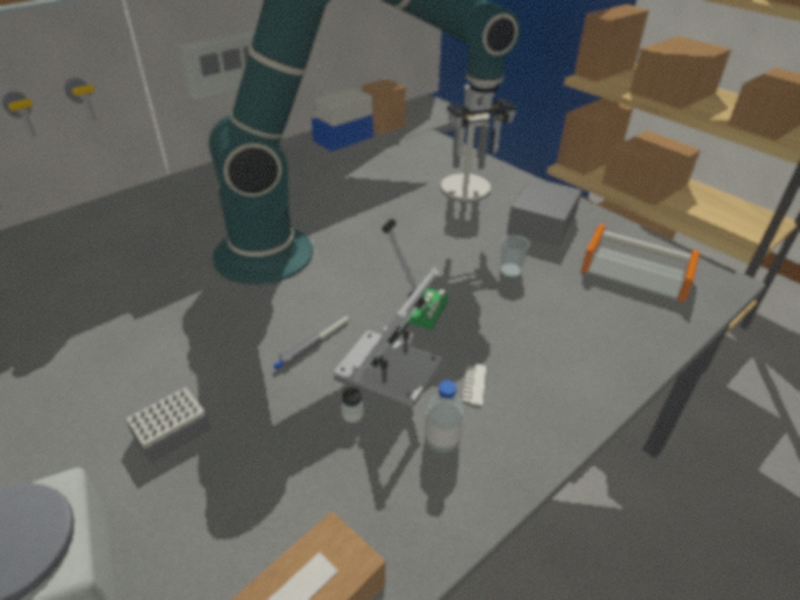

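View pics/top0.png

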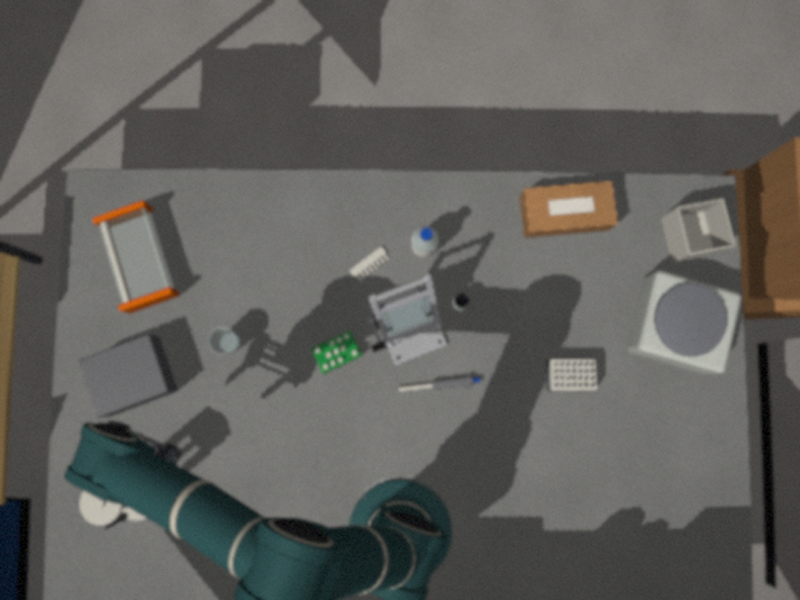

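The scene picture shows the foot (black) near (389,226) and the frame near (400,310). In the top picture, the stand is around (408,320) and the black foot at about (378,347). I'll take enlarged crops next.

```bash
python3 - <<'E'
from rig import robot
import cv2,numpy as np
a=np.mean([robot.grab_frame("top").astype(float) for _ in range(4)],0).astype(np.uint8)
b=np.mean([robot.grab_frame("scene").astype(float) for _ in range(4)],0).astype(np.uint8)
def crop(im,x,y,w,h,k,name):
    c=cv2.resize(im[y:y+h,x:x+w,::-1],None,fx=k,fy=k,interpolation=cv2.INTER_CUBIC)
    cv2.imwrite("pics/"+name,cv2.convertScaleAbs(c,alpha=1.3))
crop(a,210,160,100,75,8,"topc.png")
crop(b,200,130,120,130,4.6,"scenec.png")
E
```

```text
(no output)
```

View pics/topc.png

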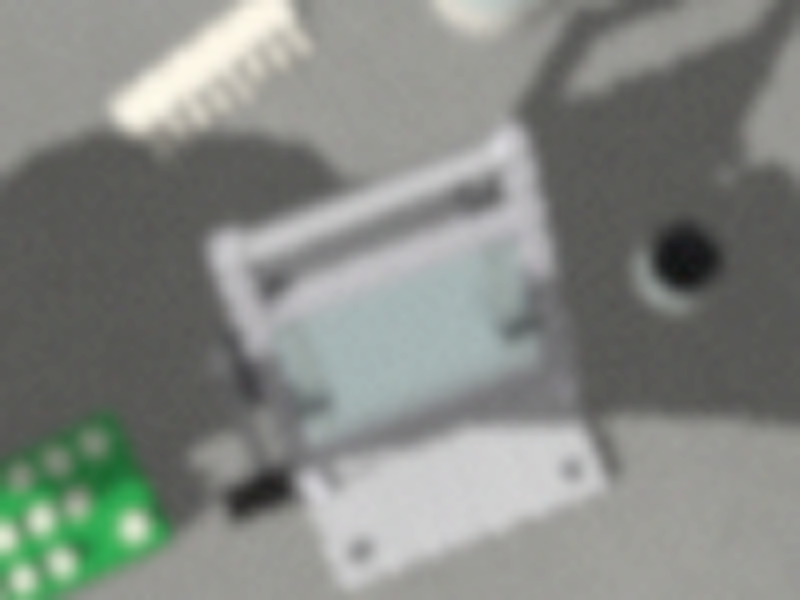

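View pics/scenec.png

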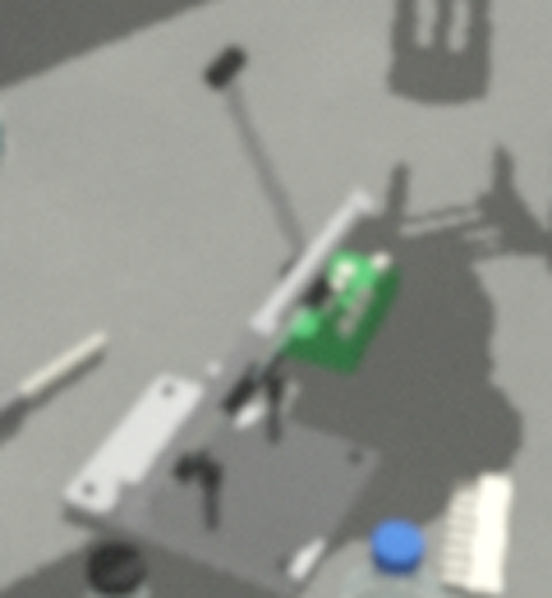

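The top crop shows the plate's front corners at (348,590) and (607,487), the frame's rail tops at (228,243) and (513,138), and the foot at (259,493). The scene crop shows the foot at (225,67), bar ends at (365,200) and (262,325), and the plate's rear corner at (378,455). I'll fit the stand pose to these.

```bash
cat > fit.py <<'E'
import numpy as np,cv2
from scipy.optimize import least_squares
from rig import robot
def st(tilt,p): # frame point -> stand
    c,s=np.cos(tilt),np.sin(tilt); return [p[0]*c+p[2]*s,p[1],.03-p[0]*s+p[2]*c]
A=.45
foot=st(A,[-.165*np.sin(.9),.092,.130+.165*np.cos(.9)])
rail=lambda y:st(A,[0,y,.234])
obs=[("top",(348,590),[-.06,.075,.012]),("top",(607,487),[-.06,-.075,.012]),("top",(228,243),rail(.072)),("top",(513,138),rail(-.072)),
("top",(259,493),foot),("scene",(225,67),foot),("scene",(365,200),rail(.075)),("scene",(262,325),rail(-.075)),("scene",(378,452),[.13,.075,.012]),("scene",(68,497),[-.06,-.075,.012])]
px=lambda n,p:np.array([(p[0]+.5)/8-.5+210,(p[1]+.5)/8-.5+160]) if n=="top" else np.array([(p[0]+.5)/4.6-.5+200,(p[1]+.5)/4.6-.5+130])
ci={n:robot.camera_info(n) for n in("top","scene")}
def proj(n,P):
    c=ci[n];K=np.array([[c["fx"],0,c["cx"]],[0,c["fy"],c["cy"]],[0,0,1]])
    return cv2.projectPoints(np.array([P],float),c["rvec"],c["tvec"],K,c["dist"])[0].ravel()
def T(v,p): c,s=np.cos(v[2]),np.sin(v[2]); return np.array([v[0]+c*p[0]-s*p[1],v[1]+s*p[0]+c*p[1],p[2]])
def res(v): return np.concatenate([proj(n,T(v,P))-px(n,p) for n,p,P in obs])
r=least_squares(res,[.55,0,.3],loss="soft_l1")
if __name__=="__main__":
    print(r.x);print(res(r.x).reshape(-1,2).round(1));print("foot",T(r.x,foot),"bar",T(r.x,st(A,[0,0,.225])),"upright bar",T(r.x,[0,0,.255]))
E
python3 fit.py
```

```text
[ 0.51834811 -0.02863983  0.37095574]
[[-1.2  0. ]
 [-0.1  0.1]
 [-1.   0.2]
 [-0.5 -0.3]
 [ 0.9 -0.5]
 [-0.5  1. ]
 [-0.2 -0.4]
 [-0.1  0.5]
 [ 0.8  0.2]
 [-1.7 -0.5]]
foot [0.47080923 0.05158373 0.2956319 ] bar [0.60955855 0.00683766 0.2326006 ] upright bar [ 0.51834811 -0.02863983  0.255     ]
```

```bash
cat > h.py <<'E'
import numpy as np,cv2
from rig import robot
from fit import r,T,st
v=r.x
def W(x,y,z): return T(v,[x,y,z])
sx=np.array([np.cos(v[2]),np.sin(v[2]),0]); Z=np.array([0,0,-1.])
Rs=[np.column_stack([np.cross(s*sx,Z),s*sx,Z]) for s in(1,-1)]
def best(p):
    c=[(np.abs(q[[2,4,6]]).max(),i) for i,q in((i,robot.ik(p,R)) for i,R in enumerate(Rs)) if q is not None]
    return Rs[min(c)[1]]
def snap(n,x,y,w,h,k,f):
    c=cv2.resize(robot.grab_frame(n)[y:y+h,x:x+w,::-1],None,fx=k,fy=k,interpolation=cv2.INTER_CUBIC)
    cv2.imwrite("pics/"+f,cv2.convertScaleAbs(c,alpha=1.3))
E
python3 - <<'E'
from h import *
p=W(-.08,.092,.42); R=best(p); print(R.round(2),[robot.ik(q,R) is not None for q in (p,W(.075,.092,.305),W(.098,0,.2326),W(0,0,.255))])
robot.gripper_to(0)
s=robot.get_state()["ee_pos"]; robot.move_linear([s[0],s[1],.42],.25)
robot.move_ptp(p,R)
robot.move_linear(W(-.08,.092,.305),.12)
hit=robot.move_linear(W(.072,.092,.305),.08,threshold=15)
s=robot.get_state();print(hit,s["time"],s["ee_pos"],W(.072,.092,.305),s["force"])
robot.pause(1.2)
snap("scene",180,110,160,150,4,"flip.png")
robot.move_linear(W(.06,.06,.42),.2)
E
```

```text
[[-0.36  0.93  0.  ]
 [ 0.93  0.36  0.  ]
 [ 0.    0.   -1.  ]] [True, True, True, True]
False 8.0917 [0.55192812 0.08311953 0.30510988] [0.55210018 0.0832029  0.305     ] [0.28735253 0.39818478 0.95997834]
```

View pics/flip.png

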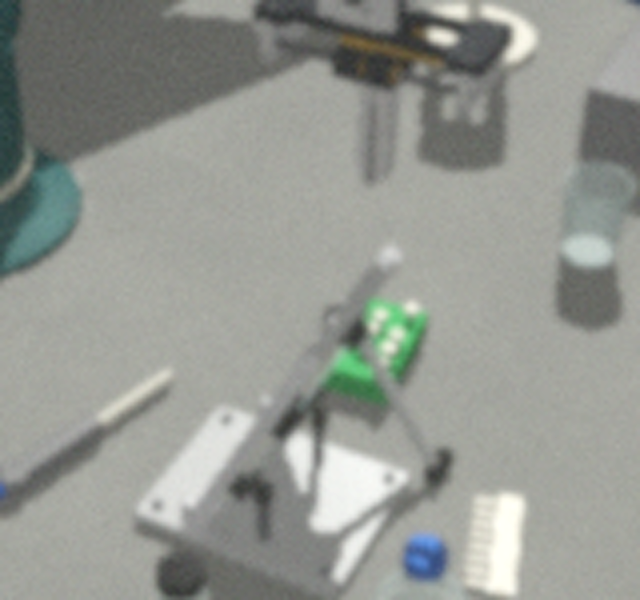

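The leg has flipped: its foot is at (438,468), on the bench behind the stand. The frame is still on its rests. Next I grip the bar.

```bash
python3 - <<'E'
from h import *
R=Rs[0]
robot.gripper_to(.08)
robot.move_ptp(W(.098,0,.34),R)
hit=robot.move_linear(W(.098,0,.2326),.08,threshold=12)
s=robot.get_state();print(hit,s["ee_pos"],s["force"])
if not hit:
    robot.gripper_to(0)
s=robot.get_state();print(s["time"],s["opening"],s["grasp_force"],s["force"],s["ee_pos"])
snap("scene",180,110,160,150,4,"grip.png")
E
```

```text
False [0.60989124 0.00687924 0.23306177] [0.29527035 0.09756371 0.07168919]
14.3833 0.015465925477402182 29.999635219573975 [-1.08973342 -0.75552789  0.39938311] [0.60957483 0.00683568 0.23255681]
```

View pics/grip.png

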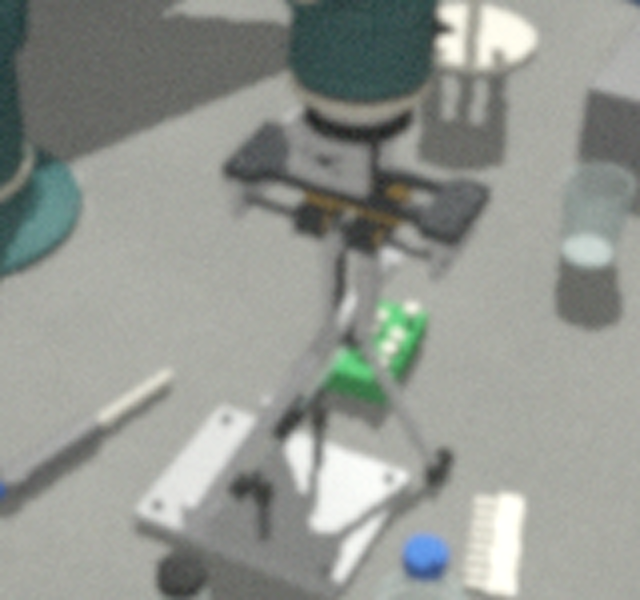

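The bar is gripped: the opening is 15.5 mm on a 16 mm bar, and the fingers straddle it at about (350,270). I'll raise it along the arc and watch the force.

```bash
python3 - <<'E'
from h import *
for a in np.linspace(.45,0,7)[1:]:
    hit=robot.move_linear(W(*st(a,[0,0,.225])),.05,threshold=30)
    s=robot.get_state();print(round(a,3),hit,round(s["time"],1),s["force"].round(1),round(s["opening"],4),s["ee_pos"].round(4))
    if hit: break
robot.pause(.5)
s=robot.get_state();print(s["time"],s["force"],s["moment"],s["grasp_force"])
snap("scene",180,110,160,150,4,"up.png")
snap("top",210,150,100,85,7,"upt.png")
E
```

```text
0.375 False 14.9 [-4.5 -1.5  7.6] 0.0151 [0.5949 0.001  0.2398]
0.3 False 15.4 [-0.7 -0.2 12.2] 0.015 [ 0.5807 -0.0046  0.2456]
0.225 False 15.9 [ 0.1 -0.8  9.7] 0.0154 [ 0.5652 -0.0105  0.2495]
0.15 False 16.4 [ 4.1 -2.1  4.4] 0.0151 [ 0.5499 -0.0165  0.2525]
0.075 False 16.9 [ 2.6 -1.2 -0.3] 0.0153 [ 0.534  -0.0225  0.2542]
0.0 False 17.3 [ 0.4  0.5 -0.4] 0.0148 [ 0.5182 -0.0285  0.2549]
17.8417 [ 0.89700653  3.56384968 -1.30523747] [ 0.78707134 -0.43248903  0.01567641] 29.996894001960754
```

View pics/up.png

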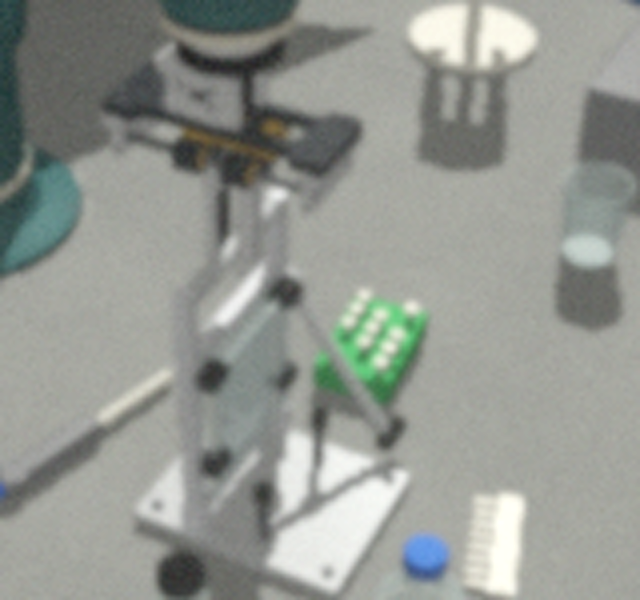

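The frame stands upright, with rail tops at about (187,287) and (275,197), and the leg is down at the back with its foot at (390,430). I'll check the tilt against the fitted model before handing in.

```bash
python3 - <<'E'
from h import *
from fit import proj
f=lambda P:(((proj("scene",T(v,P))-[180,110])+.5)*4-.5).round(0)
for t in(-.05,0,.05): print(t,[f(st(t,[0,y,.234])) for y in(-.072,.072)],"foot",f(st(t,[.165*np.sin(2.5),.092,.13+.165*np.cos(2.5)])))
print("corners 137,510 330,585 408,475",[f(p) for p in([-.06,-.075,.012],[.13,-.075,.012],[.13,.075,.012])])
s=robot.get_state();print(s["force"].round(1),s["opening"],s["time"])
E
```

```text
-0.05 [array([170., 289.]), array([265., 190.])] foot [389. 433.]
0 [array([183., 293.]), array([278., 193.])] foot [388. 437.]
0.05 [array([198., 299.]), array([292., 198.])] foot [388. 441.]
corners 137,510 330,585 408,475 [array([132., 510.]), array([335., 592.]), array([412., 474.])]
[ 0.   4.8 -0.8] 0.015035086500293244 17.9417
```

The rail tops and foot match the model at zero tilt, with the leg at its stop.

```bash
python3 -c "
from rig import robot
print(robot.sign_off())"
```

```text
the job is handed in; nothing more can be done
None
```

The prop leg was flipped to the back first, then the frame was raised upright (tilt within about 0.02 rad by the camera check) and is still held in the gripper; the job was handed in at about 18 s.

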